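# Clear the specimen away and clamp the part on an inclined inspection rest

### The job

The ribbed reference specimen is in the way on the inclined rest: set it upright in the open drawer of the little chest, lowering it right onto the drawer's floor before you let go, and push the drawer fully shut. Then slide the clamp jaw along its track until it bears on the part with the round boss and has pushed it firmly but gently home against the fixed anvil, so that the part lies flat, pinched between jaw and anvil, and leave it so, with the vee block and the small steel disc left where they are.

Things in the scene. Friction and masses are not known exactly. Their poses are not given: they have to be found in the camera images.
- rest: inspection rest (fixed): granite slab 210 x 470 x 30 mm with a steel bed sloping 35 degrees, rising to this body's +x. Origin on the table under the bed face's centre. A level beam above the bed (x -25..+19, z 190..235 mm here, along all of y, posts at y = +-222) blocks a tool coming straight down: come along the bed's normal, leaning back to the robot. A drive unit hangs behind the beam
- bed: frame of the bed's sloping face: origin in the face, z its outward normal, x up the slope, y along the track. The face runs x -61..+53, y -190..+190 mm. At its low edge a ledge (x -60.5..-48.5 mm) stands 10 mm proud of the face and keeps things from sliding off
- anvil: fixed block at the +y end of the bed. Origin on the bed's face at y = 150 mm of the bed, in the plane of its working face, which looks to the bed's -y; it spans bed x -46..+28 mm and is 28 mm tall, 24 mm thick towards +y; axes as the bed's
- jaw (a joint): position (m) of the clamp jaw along the bed's y; it grows towards the anvil. At 0 the jaw's working face is at bed y = -130 mm, at 0.278 it would be 2 mm short of the anvil. Stiff track, about 4 N; it stays where it is left
- jaw_grip (a point): middle of the top of the jaw's grip: an upright fin 14 mm thick along the bed's y, 30 mm long along the bed's x, its top 67 mm above the bed's face (measured along the bed's normal), free of other things down to 27 mm above the face; axes as the bed's
- jaw_face (a point): point in the jaw's working face (which looks to bed +y, 72 mm long along bed x from -46 to +26, up to 27 mm above the bed's face), 13 mm above the bed's face; the fin's middle plane lies 9 mm behind (-y of) this face
- work: the part to be clamped: aluminium block 48 (x) x 40 (y) x 16 mm with a round bored boss 30 mm across on top, 24 mm tall in all; loose on the bed near the anvil, with a gap to it. Origin at the centre of its underside, z out of the bed
- specimen: the reference specimen: steel foot 46 (x) x 28 (y) x 14 mm with a rib 40 (x) x 14 (y) mm standing on it up to 40 mm above the underside. Loose on the bed between jaw and part. Origin at the centre of its underside, z along the rib's height
- chest: grey metal chest, 180 (x) x 160 (y) x 90 mm tall, fixed on the table; origin under its centre, the drawer comes out towards its own -x
- chest_drawer0 (a joint): how far the drawer is out (m): 0 is shut, it starts part open
- drawer_floor (a point): centre of the drawer's inner floor (22 mm above the table); axes as the chest's. Inside, the drawer measures 135 (x) x 118 (y) mm, walls 46 mm high above this floor. Its front panel (15 mm) begins 73.5 mm from here towards -x
- chest_drawer0_handle (a point): outer end region of the drawer's knob, 35 mm in front of the panel, 52 mm above the table; axes as the chest's
- vee_block: bystander: small dark steel vee block, 50 x 36 x 28 mm, on the table; leave it alone
- setting_disc: bystander: steel disc 34 mm across with a small hub, 15 mm tall, on the granite slab in front of the bed; leave it alone
Mind the look-alikes: they are no part of the job. Leave any pink or red look-alike of the specimen alone. What is shaped like the work but purple is not meant.

How it is judged:
By the outcome, as a careful person would: the job done as asked, in the order asked, and still so for the second after the job is handed in, with the robot touching nothing.
It also fails if it takes over 72 s, if anything falls off the work surface, if the arm or the gripper's body presses on something with over 40 N, if the wrist force passes 120 N, or if a joint passes its speed limit or range.

### The arm

A 7-joint arm with a two-finger parallel gripper is mounted at the origin on the work surface. World frame = base frame: x ahead of the robot, y to its left, z up, the work surface at z = 0. Lengths are in m, angles in rad, forces in N, time in s.
With the tool pointing down it reaches from about 0.35 to 0.9 m from the base axis. Payload 8.1 kg.
Tool frame: the origin (TCP) lies midway between the tips of the shut fingers; the grasp point (between the pads) lies arm.grasp_offset behind it (arm.grasp_offset is the distance from the TCP to the grasp point, in m); z points along the fingers, y is the line along which they close (so a half turn about z gives the same grasp; the last joint's range is limited). The gripper opens to 92 mm and grips with 3 to 60 N. Pads are 19 mm wide; open, the fingers measure 130 mm over their backs; the gripper's body (75 mm by 190 mm) begins 47 mm behind the grasp point.
Start: joints at [-1.382, 0.434, 0.025, 1.573, -0.012, 1.134, -0.075], TCP at [0.18, 0.599, 0.227] pointing down, gripper open.
Joint ranges: [-2.62, 2.62], [-0.44, 2.09], [-1.27, 1.32], [0.08, 2.57], [-1.32, 4.46], [0.12, 2], [-2.74, 2.74]. Speed limits (rad/s): [2.22, 2.22, 3.01, 3.01, 3.14, 3.14, 3.14].

### API

Orientations are given as a rotation vector (axis times angle).
In Python, from cell import observe, imaging, arm gives the robot as it stands.
- The arm moves only by the tool apply_moves, never from a script. Its argument "commands" is a list of rows, each a list of 5 numbers: the opening in per cent of the stroke, from 0 (shut) to 100 (fully open), then the shift along the world's x, y, z in units of 0.06 m (1.0 is 0.06 m), then the turn about the world's z in units of 0.5 rad (1.0 is 0.5 rad). A call has 1 to 12 rows; each row shifts and turns the commanded pose from where the row before left it; what a row does not reach is not made up. A row lasts 1/8 s, in which the tool goes at most 62.5 mm and 10.7 degrees, less where a joint would pass 70% of its speed; a pose out of reach is approached as far as the arm can. A call with a number of a shift or a turn outside -1 to 1 is refused whole. A call with a gripper value outside its range is refused whole. The fingers move at their own pace and stop on an object; "newtons" is the grip in N (left out, the last holds). Time passes only in rows, so rows that do not move let the fingers close. It gives the time, the measured TCP pose, the force, the opening and the grip force at its end, in the units of the state.
- observe(): the state, without advancing time (a new reading comes with each control period).
- imaging.get_image(name): name is "scene" or "top" or "wrist"; returns (picture, depth): 400x640x3 uint8, red, green, blue; 400x640 float32, m along the optical axis (not along the pixel's ray), 0 where there is no reading.
- imaging.camera_params(name): a dict with "camera_matrix" (3x3 intrinsics, pixels), "origin" and "rotation" of the camera in the world; the wrist camera has in their place "tool_from_camera" (4x4, takes a point from camera to tool coordinates, whose origin is the TCP and whose axes are the flange's). Camera axes: x right, y up, looking along -z (the intrinsics and any distortion apply to the point x, -y, -z); pixel columns grow to the right and rows downward; lengths in m; the calibration is good to about 2 mm. A picture is of the moment at which its call begins: read the wrist's pose just before it. camera_params takes no time and is no camera call.
- arm.sign_off(): hands the job in; it is judged then, once.
The state is a dict: "clock": time; "joints": joint angles; "dq": joint speeds; "joint_efforts": joint torques, N m; "position": TCP position; "ee_rot": TCP orientation; "force": force on the tool from outside, world axes, zero at the start; "ft_torque": the same for the moment, N m; "width": opening from 0.0 (shut) to 1.0 (fully open); "gripper_force": force on a finger pad.
Only numpy, scipy, OpenCV 4.12 (cv2) and the standard library are available. Lean on these libraries where they do the work, as an engineer would, in place of code of your own. Each camera call takes 0.05 s, during which the arm holds its last target. There are 200 camera calls.

## Working session

There is one attempt and no reset: what is moved stays moved. The work goes in short steps, Python scripts to look and compute and a tool call to move; the robot and the scene stay as the last step left them, time stands still between calls to the robot, and variables do not carry over. Pictures are saved under pics/ and viewed, at most 10 in all, crops included, and the job is handed in when it is done.

Besides the shell and the picture viewer there is one more tool, called after "Request:" as a command line: name --pt "numbers of a row" for each row, then --argument value for the rest. apply_moves: Moves the arm, as the interface text tells. Its arguments: {"type":"object","properties":{"commands":{"type":"array"},"newtons":{"type":"number"}},"required":["commands"]}

```bash
mkdir -p pics; ls
python3 - <<'E'
from cell import observe, imaging, arm
import cv2,numpy as np
print(observe(), arm.grasp_offset)
for n in ("scene","top"):
    im,d=imaging.get_image(n); cv2.imwrite(f"pics/{n}0.png",im[:,:,::-1]); np.save(f"pics/{n}0.npy",d)
    print(n,imaging.camera_params(n))
print(imaging.camera_params("wrist"))
E
```

```text
pics
{'clock': 0.0, 'joints': array([-1.38159657,  0.43522073,  0.02495545,  1.57409671, -0.01163679,
        1.13403157, -0.07511711]), 'dq': array([-0.00100675, -0.00020992, -0.00187912,  0.00151672, -0.0007857 ,
       -0.00075343, -0.00192884]), 'joint_efforts': array([ 1.08860909e-04, -6.67864394e+01,  9.85373519e-01, -3.14445877e+01,
       -6.03921711e-02,  4.33522963e-02,  1.81275191e-04]), 'position': array([0.17968066, 0.59806525, 0.22594632]), 'ee_rot': array([-4.56849126e-01, -3.10806553e+00,  2.52292881e-03]), 'force': array([0.23019923, 0.12073198, 0.09056815]), 'ft_torque': array([-0.0337002 , -0.00490384,  0.09149428]), 'gripper_force': 0.0, 'width': 0.9974725378587429} 0.0188
scene {'camera_matrix': array([[400.06376957,   0.        , 312.32960654],
       [  0.        , 400.06376957, 196.07504612],
       [  0.        ,   0.        ,   1.        ]]), 'origin': array([ 1.16733633, -0.11754512,  1.10284427]), 'rotation': array([0.47007605, 0.36611996, 1.32092876])}
top {'camera_matrix': array([[426.31056314,   0.        , 317.54189751],
       [  0.        , 426.31056314, 198.63618879],
       [  0.        ,   0.        ,   1.        ]]), 'origin': array([0.42464725, 0.02207263, 1.12635147]), 'rotation': array([ 0.10709477, -0.09888561, -1.56731132])}
{'camera_matrix': array([[280.28133826,   0.        , 320.18219495],
       [  0.        , 280.28133826, 197.63335411],
       [  0.        ,   0.        ,   1.        ]]), 'tool_from_camera': array([[ 8.22860511e-04,  9.61530028e-01,  2.74698614e-01,
         7.56105392e-02],
       [ 9.99998905e-01, -1.12906849e-03,  9.56588914e-04,
        -6.61333696e-04],
       [ 1.22994251e-03,  2.74697526e-01, -9.61529904e-01,
        -1.56384572e-01],
       [ 0.00000000e+00,  0.00000000e+00,  0.00000000e+00,
         1.00000000e+00]])}
```

View pics/scene0.png

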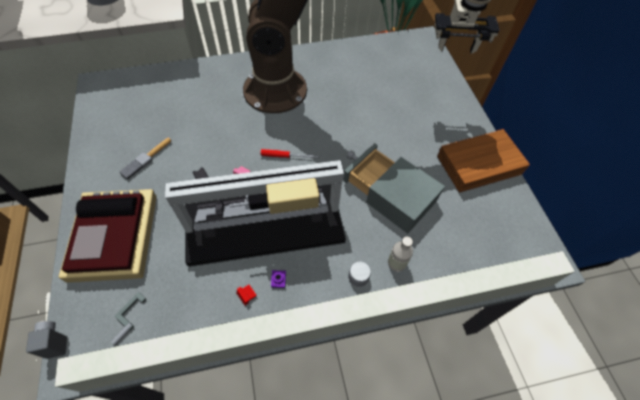

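View pics/top0.png

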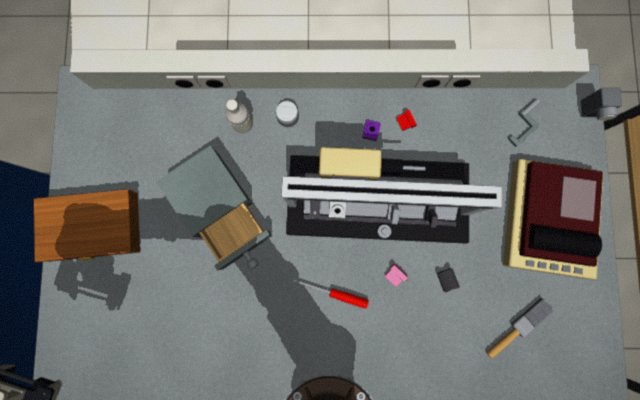

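The scene view has the rest with its white beam at about (260,185), the chest with its open drawer at (395,185), a purple work look-alike at (278,280) and a red one at (246,294). The top view shows the beam at (390,192), the work with its boss at (337,210), the jaw and specimen candidates at (380–450,212), the disc at (384,231), a pink look-alike at (396,275), the vee block at (447,279) and the drawer at (233,235).

```bash
cat > h.py <<'E'
import numpy as np, cv2
from scipy.spatial.transform import Rotation as R
from cell import observe, imaging, arm
def cam(n, st=None):
    p=imaging.camera_params(n); K=p["camera_matrix"]
    if n=="wrist":
        T=p["tool_from_camera"]; Rt=R.from_rotvec(st["ee_rot"]).as_matrix()
        return K, Rt@T[:3,:3], Rt@T[:3,3]+st["position"]
    return K, R.from_rotvec(p["rotation"]).as_matrix(), p["origin"]
def cloud(d,c):
    K,Rm,o=c; v,u=np.mgrid[:d.shape[0],:d.shape[1]]
    q=np.stack([(u-K[0,2])/K[0,0]*d,-(v-K[1,2])/K[1,1]*d,-d],-1)
    return q@Rm.T+o
def ray(u,v,z,c):
    K,Rm,o=c; r=Rm@np.array([(u-K[0,2])/K[0,0],-(v-K[1,2])/K[1,1],-1.]); return o+r*(z-o[2])/r[2]
def proj(P,c):
    K,Rm,o=c; q=(np.atleast_2d(P)-o)@Rm; return np.stack([K[0,2]+K[0,0]*q[:,0]/-q[:,2],K[1,2]-K[1,1]*q[:,1]/-q[:,2]],-1)
E
python3 - <<'E'
from h import *
c=cam("top"); d=np.load("pics/top0.npy"); P=cloud(d,c); im=cv2.imread("pics/top0.png")
def rect(m,name):
    Q=P[m][:,:2]*1000
    (x,y),s,a=cv2.minAreaRect(Q.astype(np.float32)); print(name,m.sum(),np.round([x,y,*s,a],1),"medz",np.round(np.median(P[m][:,2])*1000,1), "mean",np.round(Q.mean(0),1))
v,u=np.mgrid[:400,:640]
box=lambda a,b,e,f:(u>a)&(u<b)&(v>e)&(v<f)
z=P[...,2]
print("table z",np.median(z[300:340,450:480]))
rect(box(275,510,165,215)&(z>.225)&(z<.25)&(im.min(2)>120),"beam")
rect(box(150,275,130,220)&(z>.083)&(z<.098),"chest")
rect(box(180,290,195,270)&(z>.055)&(z<.08),"drawer rim")
rect(box(195,280,200,270)&(z>.015)&(z<.03),"drawer floor")
rect(box(245,262,250,272)&(z>.035)&(z<.08),"knob")
rect(box(280,480,140,250)&(z>.022)&(z<.037),"slab")
cv2.imwrite("pics/c1.png",cv2.resize(im[170:250,280:480],None,fx=4,fy=4,interpolation=cv2.INTER_CUBIC))
for r in (200,205,210,214,218,222): print(r,[tuple(np.round(P[r,q]*1000).astype(int)) for q in (325,337,360,385,397,412,430,450)])
E
```

```text
table z 0.0013560334496881543
beam 4050 [ 572.4 -129.4  463.9   73.    87.4] medz 236.7 mean [ 563. -118.]
chest 4049 [583.1 314.7 166.6 160.6  34.8] medz 91.6 mean [588.  313.3]
drawer rim 811 [482.8 195.6 151.  235.4  38. ] medz 70.2 mean [448.8 222.6]
drawer floor 1539 [478.4 240.9 114.  158.3  34.8] medz 23.6 mean [486.9 250.2]
knob 128 [410.6 197.6  41.9  28.1  48.9] medz 62.0 mean [409.6 192.3]
slab 5050 [ 571.6 -128.4  468.6  210.6   87.3] medz 31.4 mean [ 546.8 -135.8]
200 [(np.int64(542), np.int64(11), np.int64(215)), (np.int64(541), np.int64(-15), np.int64(220)), (np.int64(539), np.int64(-63), np.int64(236)), (np.int64(539), np.int64(-115), np.int64(236)), (np.int64(539), np.int64(-140), np.int64(236)), (np.int64(539), np.int64(-172), np.int64(236)), (np.int64(539), np.int64(-209), np.int64(237)), (np.int64(539), np.int64(-251), np.int64(237))]
205 [(np.int64(548), np.int64(9), np.int64(74)), (np.int64(544), np.int64(-20), np.int64(102)), (np.int64(547), np.int64(-78), np.int64(77)), (np.int64(547), np.int64(-139), np.int64(82)), (np.int64(545), np.int64(-165), np.int64(101
[... 957 characters left out ...]
nt64(516), np.int64(-21), np.int64(65)), (np.int64(516), np.int64(-78), np.int64(66)), (np.int64(516), np.int64(-141), np.int64(64)), (np.int64(512), np.int64(-163), np.int64(107)), (np.int64(517), np.int64(-209), np.int64(59)), (np.int64(512), np.int64(-239), np.int64(118)), (np.int64(516), np.int64(-303), np.int64(62))]
222 [(np.int64(508), np.int64(9), np.int64(33)), (np.int64(509), np.int64(-22), np.int64(27)), (np.int64(508), np.int64(-81), np.int64(33)), (np.int64(507), np.int64(-141), np.int64(59)), (np.int64(504), np.int64(-165), np.int64(97)), (np.int64(506), np.int64(-208), np.int64(61)), (np.int64(502), np.int64(-237), np.int64(124)), (np.int64(506), np.int64(-302), np.int64(65))]
```

View pics/c1.png

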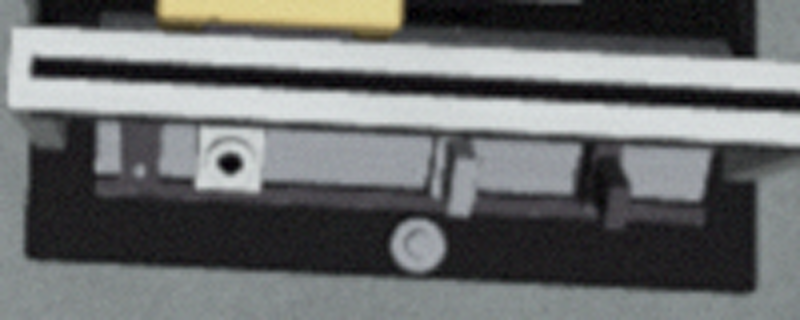

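The crop shows, left to right, the anvil (140,155), the work with its boss (230,160), the specimen (grey rib, 458,175; picture px 394,214) and the dark jaw fin (610,185; picture px 432,216). The disc is in front at (418,245). The specimen is the grey ribbed one on the bed. The pink one (396,275) and the red one (405,119) are off the rest, so they are look-alikes. Moving the wrist camera in for a closer look.

Request:
apply_moves --pt "100 0.4 -0.8 0.1 0.1" --pt "100 0.4 -0.9 0.1 0.1" --pt "100 0.4 -0.9 0.1 0.1" --pt "100 0.4 -0.9 0.1 0.1" --pt "100 0.4 -0.9 0 0.09" --pt "100 0.4 -0.9 0 0" --pt "100 0.4 -0.9 0 0" --pt "100 0.4 -0.9 0 0" --pt "100 0.4 -0.9 0 0" --pt "100 0.4 -0.9 0 0" --pt "100 0.3 -0.9 0 0" --pt "100 0.2 -0.9 0 0"

```text
clock: 1.6
position: [0.4502, -0.0452, 0.2507]
ee_rot: [0.073, 3.14, -0.0]
force: [1.4, 0.4, 0.4]
width: 0.999
gripper_force: 0.0
```

Request:
apply_moves --pt "100 0 -0.8 0 0" --pt "100 0 -0.6 0 0" --pt "100 0 0 0 0" --pt "100 0 0 0 0"

```text
clock: 2.1
position: [0.4497, -0.1266, 0.2505]
ee_rot: [-0.073, -3.14, -0.001]
force: [-0.3, 0.2, 0.1]
width: 0.998
gripper_force: 0.0
```

Run:
```python
from h import *
st=observe(); im,d=imaging.get_image("wrist"); print(st["joints"],R.from_rotvec(st["ee_rot"]).as_matrix().round(3))
cv2.imwrite("pics/w1.png",im[:,:,::-1]); np.save("pics/w1.npy",d); np.save("pics/w1c.npy",np.array(cam("wrist",st),dtype=object),allow_pickle=True)
```

```text
[-0.31686281  0.15257386  0.55384071  1.93879916 -0.09142787  1.07527765
  1.79965141] [[-0.999  0.047 -0.001]
 [ 0.047  0.999  0.001]
 [ 0.001  0.001 -1.   ]]Traceback (most recent call last):
  File "<stdin>", line 3, in <module>
ValueError: could not broadcast input array from shape (3,3) into shape (3,)
```

View pics/w1.png

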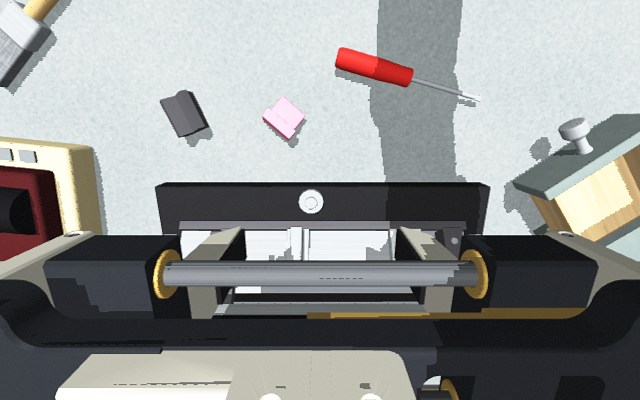

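The wrist view (its bottom is world +x) shows the disc (311,201), the specimen (300,242) partly behind the fingers, the pink look-alike (284,118), the vee block (184,113), and the drawer with its knob (575,130). Raising and advancing a little clears the view of the bed.

Request:
apply_moves --pt "100 0.5 -0.2 0.6 0" --pt "100 0.4 -0.2 0.3 0" --pt "100 0 0 0 0" --pt "100 0 0 0 0"

```text
clock: 2.65
position: [0.5032, -0.1502, 0.304]
ee_rot: [-0.071, -3.139, -0.001]
force: [-0.0, -0.4, -0.3]
width: 1.0
gripper_force: 0.0
```

Run:
```python
from h import *
st=observe(); im,d=imaging.get_image("wrist"); print(st["position"])
cv2.imwrite("pics/w2.png",im[:,:,::-1]); np.savez("pics/w2.npz",d=d,im=im,pos=st["position"],rot=st["ee_rot"])
cv2.imwrite("pics/w2c.png",cv2.resize(im[110:260,140:540,::-1],None,fx=2,fy=2,interpolation=cv2.INTER_CUBIC))
P=cloud(d,cam("wrist",st)); z=P[...,2]
v,u=np.mgrid[:400,:640]
yw=np.radians(-2.7); ex=np.array([np.cos(yw),np.sin(yw)])
ey=np.array([-ex[1],ex[0]])
# plane fit of bed between work and specimen: world x .53-.56
m=(P[...,1]>-.125)&(P[...,1]<-.055)&(P[...,0]>.525)&(P[...,0]<.575)&(z>.05)&(z<.12)&(v<235)
Q=P[m]; A=np.c_[Q[:,:2],np.ones(len(Q))]; s=np.linalg.lstsq(A,Q[:,2],rcond=None)[0]
print("plane",len(Q),s,"slope deg",np.degrees(np.arctan(np.hypot(*s[:2]))),"dir",np.degrees(np.arctan2(s[1],s[0])))
print("table z",np.median(z[30:90,330:380]))
```

```text
[ 0.50319988 -0.15016477  0.30397546]
plane 1955 [ 0.69904826 -0.03167481 -0.31219732] slope deg 34.98300207651906 dir -2.594374028902971
table z -0.0015119617507840244
```

View pics/w2c.png

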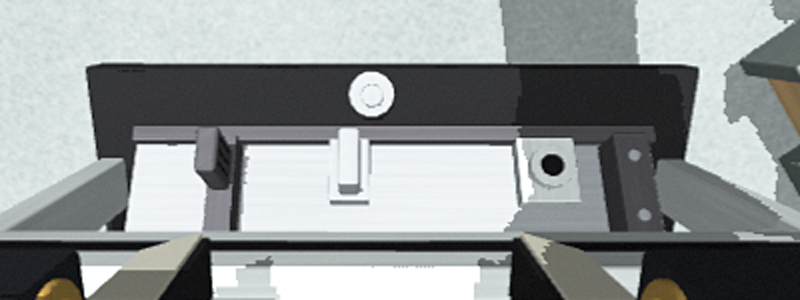

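The crop shows the jaw fin (212,155) and its face (235,185), the specimen (348,165) lying against the ledge, the work with bored boss (552,165), the anvil (635,180) and the disc (372,93).

Run:
```python
from h import *
f=np.load("pics/w2.npz"); st=dict(position=f["pos"],ee_rot=f["rot"]); c=cam("wrist",st); P=cloud(f["d"],c)
yw=np.radians(-2.62); a=np.radians(35)
ex=np.array([np.cos(yw),np.sin(yw),0]); ey=np.array([-np.sin(yw),np.cos(yw),0]); ez=np.array([0,0,1.])
bx=ex*np.cos(a)+ez*np.sin(a); bn=-ex*np.sin(a)+ez*np.cos(a)
p0=np.array([.55,-.09,.69904826*.55+.03167481*.09-.31219732])
L=(P-p0)@np.stack([bx,ey,bn],1)*1000   # bed-like coords about p0
v,u=np.mgrid[:400,:640]; vis=(v<228)&(P[...,2]>.025)&(P[...,2]<.2)&(np.abs(L[...,0])<90)
def rect(m,n):
    m=cv2.erode(m.astype(np.uint8),np.ones((2,2)))>0
    Q=L[m]; r=cv2.minAreaRect(Q[:,:2].astype(np.float32)); lo,hi=np.percentile(Q,[2,98],axis=0)
    print(n,m.sum(),np.round(r[0],1),np.round(r[1],1),round(r[2],1),"x",np.round([lo[0],hi[0]],1),"y",np.round([lo[1],hi[1]],1),"h",round(float(np.median(Q[:,2])),1),"world mean",np.round(P[m].mean(0),4))
h=L[...,2]; Y=L[...,1]
rect(vis&(h>37)&(h<43)&(Y<-40)&(Y>-110),"rib top")
rect(vis&(h>11)&(h<17)&(Y<-40)&(Y>-110),"foot top")
rect(vis&(h>64)&(h<70)&(Y<-110),"fin top")
rect(vis&(h>22)&(h<26.5)&(Y>0)&(Y<110),"boss")
rect(vis&(h>14)&(h<18)&(Y>0)&(Y<110),"work top")
rect(vis&(h>26)&(h<30)&(Y>85)&(Y<160),"anvil")
rect(vis&(h>7)&(h<12)&(Y>-40)&(Y<60)&(L[...,0]<0),"ledge")
rect(vis&(h>24)&(h<30)&(Y<-100)&(Y>-175),"jaw body")
# fin, beam in top view
ct=cam("top"); Pt=cloud(np.load("pics/top0.npy"),ct); im=cv2.imread("pics/top0.png")
for col in (300,360,394,420,480):
    r=[k for k in range(190,215) if abs(Pt[k,col,2]-.236)<.006]
    print("beam col",col,"last row",r[-1] if r else None, ray(col,r[-1]+.5,.235,ct).round(4) if r else "")
```

```text
rib top 269 [-10.  -70.1] [37.8 12.1] 0.7 x [-28.3   8. ] y [-76.2 -64.3] h 39.9 world mean [ 0.5159 -0.1587  0.1022]
foot top 304 [-37.  -65.8] [ 32.4 100.5] 80.5 x [-84.5  11.3] y [-82.9 -46.7] h 14.0 world mean [ 0.5204 -0.1545  0.0734]
fin top 242 [  -0.4 -316.2] [330.1  75.4] 83.1 x [-17.8  41.6] y [-260.3 -150.7] h 66.9 world mean [ 0.5042 -0.256   0.1299]
boss 307 [-9.4 68.8] [26.5 27.7] 44.5 x [-21.9   2.8] y [56.1 81.2] h 24.2 world mean [ 0.5318 -0.0205  0.0897]
work top 408 [-9.5 68.9] [45.5 39. ] 0.1 x [-31.6  13. ] y [50.  87.7] h 15.9 world mean [ 0.5388 -0.0223  0.0845]
anvil 766 [  3.5 123.3] [67.1 23.8] 0.3 x [-28.9  36.6] y [112.6 134.4] h 27.9 world mean [0.5435 0.0339 0.1007]
ledge 453 [-39.   10.6] [10.1 98.1] 0.1 x [-43.7 -34.1] y [-36.9  57.1] h 9.8 world mean [ 0.513  -0.0791  0.0609]
jaw body 306 [   3.7 -156.2] [16.8 67.2] 89.2 x [-28.6  36.9] y [-164.4 -148.3] h 27.1 world mean [ 0.5408 -0.2447  0.1067]
beam col 300 last row 197 [0.5446 0.0638 0.235 ]
beam col 360 last row 200 [ 0.5383 -0.0626  0.235 ]
beam col 394 last row 201 [ 0.5363 -0.1341  0.235 ]
beam col 420 last row 203 [ 0.5321 -0.1887  0.235 ]
beam col 480 last row 205 [ 0.5279 -0.3144  0.235 ]
```

```bash
cat >> h.py <<'E'
yw=np.radians(-2.62); a35=np.radians(35)
ex=np.array([np.cos(yw),np.sin(yw),0]); ey=np.array([-np.sin(yw),np.cos(yw),0]); ez=np.array([0,0,1.])
BX=ex*np.cos(a35)+ez*np.sin(a35); BN=-ex*np.sin(a35)+ez*np.cos(a35)
p0=np.array([.55,-.09,.0761]); B0=p0+.0157*BX-.0385*ey   # bed origin
def bed(P): return (P-B0)@np.stack([BX,ey,BN],1)*1000
def world(x,y,h): return B0+(x*BX+y*ey+h*BN)/1000
E
python3 - <<'E'
from h import *
f=np.load("pics/w2.npz"); st=dict(position=f["pos"],ee_rot=f["rot"]); P=cloud(f["d"],cam("wrist",st)); L=bed(P)
v,u=np.mgrid[:400,:640]
m=(u>230)&(u<262)&(v>168)&(v<208)&(L[...,2]>63)&(L[...,2]<71)
Q=L[m]; print("bed origin",B0,"fin",m.sum(),np.percentile(Q,[2,50,98],axis=0).round(1), P[m].min(0),P[m].max(0))
print("rib corner",world(-45.7,-31.6,40),"fin corners",world(Q[:,0].min(),np.median(Q[:,1]),67),world(Q[:,0].max(),np.median(Q[:,1]),67))
print("disc",P[(u>311)&(u<340)&(v>143)&(v<172)&(P[...,2]>.038)&(P[...,2]<.055)].mean(0))
E
```

```text
bed origin [ 0.56108734 -0.12904764  0.08510515] fin 256 [[ -35.6 -124.9   63.4]
 [ -20.8 -118.1   66. ]
 [  -7.5 -112.1   67.5]] [ 0.48844556 -0.2525957   0.11738311] [ 0.51320254 -0.23819201  0.13543976]
rib corner [ 0.49932766 -0.15785461  0.09165879] fin corners [ 0.48775351 -0.24393046  0.11927895] [ 0.51148992 -0.24501663  0.13591676]
disc [ 0.48351963 -0.14212206  0.04020056]
```

Request:
apply_moves --pt "50 -0.15 -0.13 0 0" --pt "50 0 0 -0.7 0" --pt "50 0 0 -0.8 0" --pt "50 0 0 -0.8 0" --pt "50 0 0 -0.7 0" --pt "50 0 0 -0.4 0" --pt "50 0 0 -0.2 0" --pt "50 0 0 0 0" --pt "50 0 0 0 0"

```text
clock: 3.82
position: [0.4954, -0.1595, 0.0898]
ee_rot: [0.074, 3.139, -0.0]
force: [-0.0, 0.6, -0.6]
width: 0.5
gripper_force: 0.0
```

Request:
apply_moves --pt "50 0.02 0.02 -0.12 0" --pt "50 0 0 -0.11 0" --pt "0 0 0 0 0" --pt "0 0 0 0 0" --pt "0 0 0 0 0" --pt "0 0 0 0 0" --pt "0 0 0 0 0" --pt "0 0 0 0 0" --newtons 50

```text
clock: 4.82
position: [0.4961, -0.1581, 0.0751]
ee_rot: [0.074, 3.14, -0.0]
force: [-0.4, -0.1, 1.5]
width: 0.117
gripper_force: 50.0
```

Request:
apply_moves --pt "0 0 0 0.05 0" --pt "0 0 0 0.08 0" --pt "0 0 0 0.1 0" --pt "0 0 0 0.1 0" --pt "0 0 0 0.15 0" --pt "0 0 0 0.2 0" --pt "0 0 0 0 0"

```text
clock: 5.7
position: [0.4968, -0.1583, 0.1169]
ee_rot: [0.074, 3.139, -0.0]
force: [-0.5, 0.6, -2.2]
width: 0.119
gripper_force: 50.0
```

Run:
```python
from h import *
im,d=imaging.get_image("wrist"); im2,_=imaging.get_image("top")
cv2.imwrite("pics/g.png",np.vstack([im[120:330,190:450,::-1],cv2.resize(im2[180:240,370:435,::-1],(260,240))]))
```

```text
(no output)
```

View pics/g.png

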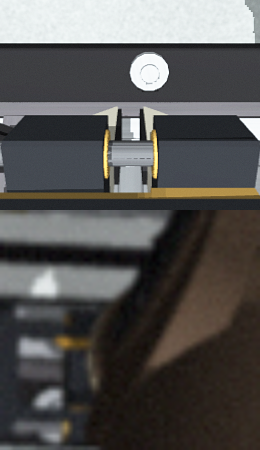

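The picture shows the specimen held between the fingers (130,150) above the bed. The wrist force reads about its weight. Retreating to a free spot on the table to regrasp it upright.

Request:
apply_moves --pt "0 0 0 0.2 0" --pt "0 -0.3 0 0 0" --pt "0 -0.4 0 0 0" --pt "0 -0.4 0 0 0" --pt "0 -0.2 0.3 0 0" --pt "0 0 0.6 0 0" --pt "0 0 0.7 0 0" --pt "0 0 0.7 0 0" --pt "0 0 0.6 0 0" --pt "0 0 0.4 0 0" --pt "0 0 0 0 0" --pt "0 0 0 0 0"

```text
clock: 7.3
position: [0.4181, 0.0393, 0.128]
ee_rot: [0.074, 3.141, -0.0]
force: [-0.4, -0.3, -1.9]
width: 0.117
gripper_force: 50.0
```

Run:
```python
from h import *
st=observe(); print(st["position"])
im,d=imaging.get_image("scene"); P=cloud(d,cam("scene"))
u,v=proj(st["position"],cam("scene"))[0].astype(int); print(u,v)
cr=im[v-60:v+60,u-80:u+80,::-1]
im2,d2=imaging.get_image("top"); u,v=proj(st["position"],cam("top"))[0].astype(int); print(u,v)
cr2=im2[v-60:v+60,u-80:u+80,::-1]
cv2.imwrite("pics/g2.png",cv2.resize(np.hstack([cr,cr2]),None,fx=2.4,fy=2.4,interpolation=cv2.INTER_CUBIC))
```

```text
[0.41809502 0.03930856 0.12800914]
307 150
312 257
```

View pics/g2.png

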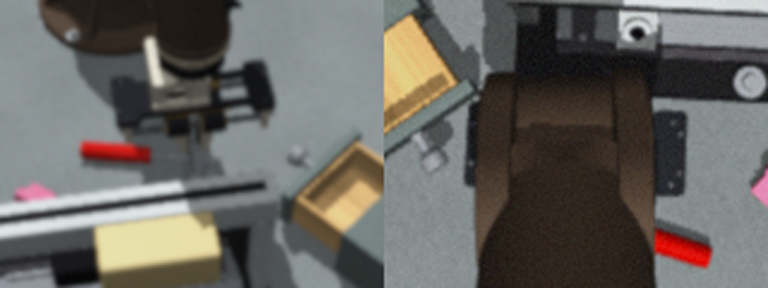

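The scene crop shows the specimen hanging below the fingers at (197,145). The spot beneath is free, and the screwdriver handle is at (115,152). Reading the specimen's profile from depth before I lower it.

Run:
```python
from h import *
im,d=imaging.get_image("scene"); P=cloud(d,cam("scene")).reshape(-1,3)
m=(P[:,0]>.40)&(P[:,0]<.52)&(P[:,1]>.015)&(P[:,1]<.065)&(P[:,2]>.025)&(P[:,2]<.19)
Q=P[m]; Q=Q[np.argsort(-Q[:,2])]
print(len(Q)); print((Q[::2]*1000).round().astype(int).tolist())
```

```text
204
[[414, 46, 180], [416, 45, 179], [431, 45, 173], [427, 43, 169], [430, 45, 168], [434, 45, 167], [434, 51, 166], [432, 48, 164], [458, 36, 162], [430, 27, 162], [462, 38, 162], [453, 31, 161], [458, 39, 161], [429, 30, 160], [459, 30, 160], [432, 48, 159], [461, 42, 159], [452, 35, 159], [464, 38, 159], [433, 57, 158], [431, 45, 158], [459, 36, 158], [432, 20, 157], [452, 41, 157], [465, 32, 157], [430, 30, 157], [462, 36, 157], [433, 45, 156], [469, 37, 155], [465, 41, 155], [429, 15, 155], [464, 38, 154], [467, 34, 154], [445, 42, 153], [462, 30, 153], [450, 29, 153], [432, 54, 152], [442, 31, 152], [429, 27, 151], [437, 32, 151], [464, 29, 151], [469, 40, 150], [430, 18, 150], [431, 24, 150], [472, 39, 150], [436, 35, 149], [431, 48, 149], [434, 26, 149], [469, 31, 148], [433, 42, 148], [432, 54, 148], [437, 41, 148], [470, 37, 147], [468, 28, 147], [430, 33, 146], [473, 39, 146], [428, 27, 145], [477, 42, 145], [428, 18, 143], [431, 51, 143], [474, 36, 142], [434, 51, 142], [475, 45, 142], [475, 30, 142], [431, 58, 142], [432, 45, 141], [475, 48, 141], [475, 33, 140], [472, 21, 140], [430, 21, 140], [472, 40, 139], [450, 29, 139], [479, 41, 139], [430, 24, 138], [476, 45, 138], [433, 23, 138], [474, 36, 137], [476, 48, 137], [475, 27, 137], [467, 25, 137], [477, 35, 137], [463, 44, 137], [473, 21, 136], [429, 30, 136], [433, 51, 135], [432, 48, 135], [474, 33, 134], [457, 27, 134], [475, 21, 133], [459, 24, 132], [456, 49, 131], [432, 48, 130], [431, 27, 129], [430, 30, 128], [449, 29, 127], [446, 24, 124], [441, 49, 122], [440, 28, 120], [520, 52, 59], [495, 61, 30], [497, 58, 29], [493, 59, 27]]
```

The specimen is held firmly, still tilted about 33°. I'll shift to a clear spot away from the slab and screwdriver, lower to contact and release.

Request:
apply_moves --pt "0 -0.3 0.4 0 0" --pt "0 -0.4 0.5 0 0" --pt "0 -0.23 0.37 0 0" --pt "0 0 0 -0.4 0" --pt "0 0 0 -0.6 0" --pt "0 0 0 -0.5 0" --pt "0 0 0 -0.2 0" --pt "0 0 0 0 0" --pt "0 0 0 0 0"

```text
clock: 8.57
position: [0.3629, 0.1163, 0.0265]
ee_rot: [0.074, 3.14, 0.001]
force: [-0.0, -1.1, -1.6]
width: 0.114
gripper_force: 50.0
```

Request:
apply_moves --pt "0 0 0 -0.05 0" --pt "0 0 0 -0.03 0" --pt "0 0 0 -0.03 0" --pt "0 0 0 0 0"

```text
clock: 9.07
position: [0.3621, 0.1162, 0.0191]
ee_rot: [-0.074, -3.14, -0.0]
force: [-0.2, 0.5, -1.0]
width: 0.115
gripper_force: 50.0
```

Request:
apply_moves --pt "0 0 0 -0.02 0" --pt "0 0 0 0 0" --pt "14 0 0 0 0" --pt "18 0 0 0 0" --pt "24 0 0 0 0" --pt "40 0 0 0 0" --pt "50 0 0 0 0" --pt "60 0 0 0.5 0" --pt "60 0 0 0.8 0" --pt "60 -0.1 0 0.8 0" --pt "60 0 0 0.8 0" --pt "60 0 0 0.5 0"

```text
clock: 10.58
position: [0.3566, 0.1163, 0.2241]
ee_rot: [0.074, 3.139, 0.003]
force: [0.4, 0.2, -0.0]
width: 0.6
gripper_force: 0.0
```

Run:
```python
from h import *
im,d=imaging.get_image("scene"); P=cloud(d,cam("scene"))
m=(P[...,0]>.33)&(P[...,0]<.48)&(P[...,1]>.06)&(P[...,1]<.165)&(P[...,2]>.008)&(P[...,2]<.06)
n,l,s,c=cv2.connectedComponentsWithStats(m.astype(np.uint8))
for i in range(1,n):
    if s[i,4]>20:
        Q=P[l==i]; print(s[i],Q.mean(0).round(4),np.percentile(Q,[2,98],axis=0).round(3).tolist())
        for lo,hi in((.01,.018),(.034,.046)):
            k=Q[(Q[:,2]>lo)&(Q[:,2]<hi)]
            if len(k)>4: print(lo,len(k),cv2.minAreaRect((k[:,:2]*1000).astype(np.float32)))
u,v=proj([.405,.115,.02],cam("scene"))[0].astype(int)
cv2.imwrite("pics/s3.png",cv2.resize(im[v-40:v+40,u-55:u+55,::-1],None,fx=6,fy=6,interpolation=cv2.INTER_CUBIC)); print(u,v)
```

```text
[323 157   9   6  26] [0.3998 0.1117 0.034 ] [[0.388, 0.101, 0.01], [0.412, 0.123, 0.042]]
0.034 21 ((402.4217529296875, 112.0691909790039), (20.554859161376953, 12.950371742248535), 0.1234804317355156)
328 163
```

View pics/s3.png

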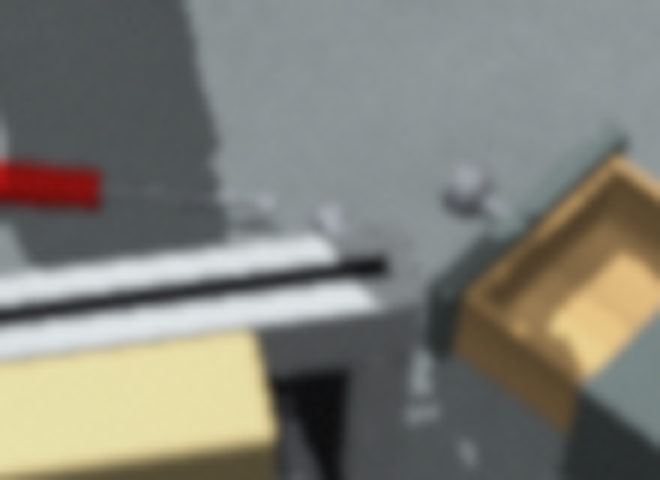

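The crop shows the specimen's top just behind the beam's end at (330,215), about 40 mm high, and the drawer and knob at (465,190). Now measuring it and the drawer with wrist depth.

Run:
```python
from h import *
st=observe(); im,d=imaging.get_image("wrist"); P=cloud(d,cam("wrist",st)); cv2.imwrite("pics/w4.png",im[...,::-1])
np.savez("pics/w4.npz",d=d,im=im,pos=st["position"],rot=st["ee_rot"])
v,u=np.mgrid[:400,:640]; z=P[...,2]
b=(P[...,0]>.33)&(P[...,0]<.47)&(P[...,1]>.07)&(P[...,1]<.16)
for lo,hi in((.006,.012),(.0115,.017),(.035,.044)):
    k=P[b&(z>lo)&(z<hi)]; print(lo,len(k)); 
    if len(k)>4: print(cv2.minAreaRect((k[:,:2]*1000).astype(np.float32)),(np.median(k,axis=0)*1000).round(1))
print("z range",z[b&(z>.006)].max(),proj([.405,.113,.02],cam("wrist",st)))
print("knob proj",proj([.41,.19,.05],cam("wrist",st)),"floor",proj([.487,.25,.022],cam("wrist",st)))
```

```text
0.006 150
((385.3654479980469, 107.0969009399414), (89.51766967773438, 41.252845764160156), 21.537792205810547) [398.8 121.   11.5]
0.0115 369
((407.7625427246094, 115.13480377197266), (141.60238647460938, 42.665321350097656), 22.62295913696289) [395.6 105.6  12.6]
0.035 306
((429.5547790527344, 126.53041076660156), (95.22441101074219, 28.721677780151367), 26.423389434814453) [405.  114.3  38.1]
z range 0.3446933671574702 [[318.80687654 210.47642506]]
knob proj [[379.75948715 219.1268395 ]] floor [[416.88720633 260.69024047]]
```

Run:
```python
from h import *
f=np.load("pics/w4.npz"); st=dict(position=f["pos"],ee_rot=f["rot"]); P=cloud(f["d"],cam("wrist",st)); z=P[...,2]
b=(P[...,0]>.36)&(P[...,0]<.45)&(P[...,1]>.08)&(P[...,1]<.15)
for lo,hi in((.0095,.0155),(.035,.044)):
    m=cv2.morphologyEx((b&(z>lo)&(z<hi)).astype(np.uint8),cv2.MORPH_OPEN,np.ones((3,3)))
    n,l,s,c=cv2.connectedComponentsWithStats(m)
    for i in range(1,n):
        if s[i,4]>25: k=P[l==i]; print(lo,s[i],cv2.minAreaRect((k[:,:2]*1000).astype(np.float32)),(k.mean(0)*1000).round(1),(k.std(0)*1000).round(1))
im,d=imaging.get_image("top"); Q=cloud(d,cam("top")); z=Q[...,2]
v,u=np.mgrid[:400,:640]
for nm,m in (("floor",(u>190)&(u<275)&(v>195)&(v<268)&(z>.019)&(z<.0275)&(im[...,0].astype(int)-im[...,2]>40)),
             ("chest",(u>150)&(u<275)&(v>130)&(v<235)&(z>.086)&(z<.096)),
             ("panel",(u>200)&(u<280)&(v>205)&(v<275)&(z>.05)&(z<.085)&(abs(im[...,0].astype(int)-im[...,2])<35)),
             ("spec",(u>270)&(u<300)&(v>240)&(v<275)&(z>.03)&(z<.05))):
    m=cv2.morphologyEx(m.astype(np.uint8),cv2.MORPH_OPEN,np.ones((3,3)))
    n,l,s,c=cv2.connectedComponentsWithStats(m)
    for i in range(1,n):
        if s[i,4]>30: k=Q[l==i]; print(nm,s[i],cv2.minAreaRect((k[:,:2]*1000).astype(np.float32)),(k.mean(0)*1000).round(1)); print(cv2.boxPoints(cv2.minAreaRect((k[:,:2]*1000).astype(np.float32))).round().tolist())
```

```text
0.0095 [310 193  20  31 337] ((404.3542785644531, 114.07093048095703), (26.84465217590332, 44.41905212402344), 87.04222106933594) [402.4 114.   12.3] [13.8 10.2  0.8]
0.035 [315 200  10  29 283] ((404.18914794921875, 113.90564727783203), (11.911191940307617, 38.990821838378906), 87.54309844970703) [403.6 114.   38.1] [11.5  3.8  0.8]
floor [ 205  207   53   49 1349] ((487.8243103027344, 251.2052001953125), (87.00298309326172, 114.2975845336914), 35.21339416503906) [487.4 250.9  23.5]
[[419.0, 273.0], [485.0, 179.0], [556.0, 230.0], [490.0, 323.0]]
chest [ 157  147   89   88 4240] ((582.835205078125, 314.95428466796875), (166.9924774169922, 160.88934326171875), 34.82318878173828) [581.8 314.1  91.5]
[[468.0, 333.0], [560.0, 201.0], [697.0, 297.0], [605.0, 429.0]]
panel [215 230  55  40 514] ((424.7447204589844, 203.63677978515625), (47.245609283447266, 152.976318359375), 34.83060836791992) [434.1 210.2  74.4]
[[362.0, 253.0], [449.0, 127.0], [488.0, 154.0], [400.0, 280.0]]
spec [281 255   6  16  93] ((405.5180969238281, 113.50602722167969), (37.47575378417969, 12.869626998901367), 0.4166070818901062) [406.  113.6  40.8]
[[387.0, 120.0], [387.0, 107.0], [424.0, 107.0], [424.0, 120.0]]
```

The specimen stands upright at (404, 114) mm, aligned with the tool. Regrasping it by the rib.

Request:
apply_moves --pt "40 0.5 -0.03 0 0" --pt "40 0.3 0 0 0" --pt "40 0 0 -0.7 0" --pt "40 0 0 -0.9 0" --pt "40 0 0 -0.8 0" --pt "40 0 0 -0.6 0" --pt "40 0 0 -0.3 0" --pt "40 0 0 -0.1 0" --pt "40 0 0 0 0" --pt "40 0 0 0 0"

```text
clock: 11.98
position: [0.4046, 0.1145, 0.0185]
ee_rot: [0.074, 3.14, 0.001]
force: [0.4, 0.6, 0.6]
width: 0.396
gripper_force: 0.0
```

Request:
apply_moves --pt "0 0 0 0 0" --pt "0 0 0 0 0" --pt "0 0 0 0 0" --pt "0 0 0 0 0" --pt "0 0 0 0.4 0" --pt "0 0 0 0.6 0" --pt "0 0 0 0.6 0" --pt "0 0 0 0.2 0" --pt "0 0 0 0 0" --newtons 35

```text
clock: 13.1
position: [0.4043, 0.1148, 0.126]
ee_rot: [0.073, 3.14, 0.002]
force: [-0.8, -0.3, -2.0]
width: 0.15
gripper_force: 35.0
```

Request:
apply_moves --pt "0 0.3 0.5 0 0" --pt "0 0.4 0.7 0 0" --pt "0 0.4 0.7 0 0" --pt "0 0.24 0.34 0 0" --pt "0 0 0 0 0" --pt "0 0 0 -0.4 0" --pt "0 0 0 -0.4 0" --pt "0 0 0 -0.1 0" --pt "0 0 0 0 0" --pt "0 0 0 0 0"

```text
clock: 14.35
position: [0.485, 0.2487, 0.0726]
ee_rot: [0.074, 3.14, 0.001]
force: [-0.1, 0.3, -1.6]
width: 0.15
gripper_force: 35.0
```

Request:
apply_moves --pt "0 0 0 -0.2 0" --pt "0 0 0 -0.2 0" --pt "0 0 0 -0.08 0" --pt "0 0 0 0 0" --pt "0 0 0 -0.03 0" --pt "0 0 0 0 0"

```text
clock: 15.1
position: [0.4847, 0.2488, 0.0414]
ee_rot: [0.074, 3.141, 0.0]
force: [-0.2, -0.0, -2.5]
width: 0.149
gripper_force: 35.0
```

Request:
apply_moves --pt "0 0 0 -0.015 0" --pt "0 0 0 0 0"

```text
clock: 15.35
position: [0.4846, 0.2488, 0.0405]
ee_rot: [0.074, 3.141, 0.0]
force: [0.2, 0.5, -1.3]
width: 0.149
gripper_force: 35.0
```

Request:
apply_moves --pt "0 0 0 -0.015 0" --pt "0 0 0 0 0"

```text
clock: 15.6
position: [0.4853, 0.2492, 0.0402]
ee_rot: [0.074, 3.139, 0.002]
force: [-0.3, -0.4, 4.4]
width: 0.146
gripper_force: 35.0
```

Floor contact is felt at +4.4 N. Releasing and rising.

Request:
apply_moves --pt "25 0 0 0 0" --pt "34 0 0 0 0" --pt "34 0 0 0 0" --pt "34 0 0 0.4 0" --pt "34 0 0 0.8 0" --pt "34 0 0 0.8 0" --pt "0 -0.6 -0.6 0.4 0" --pt "0 -0.7 -0.6 0 0" --pt "0 -0.6 -0.5 0 0" --pt "0 0 0 0 0"

```text
clock: 16.85
position: [0.3678, 0.1447, 0.1833]
ee_rot: [-0.076, -3.138, -0.001]
force: [1.6, 0.7, 1.1]
width: 0.008
gripper_force: 0.0
```

Run:
```python
from h import *
st=observe(); print(st["joints"],st["position"])
im,d=imaging.get_image("top"); Q=cloud(d,cam("top")); z=Q[...,2]
k=(Q[...,0]>.45)&(Q[...,0]<.52)&(Q[...,1]>.21)&(Q[...,1]<.29)&(z>.05)&(z<.075)
m=cv2.morphologyEx(k.astype(np.uint8),cv2.MORPH_OPEN,np.ones((2,2))); n,l,s,c=cv2.connectedComponentsWithStats(m)
for i in range(1,n):
    if s[i,4]>20: q=Q[l==i]; print(s[i],cv2.minAreaRect((q[:,:2]*1000).astype(np.float32)),q.mean(0).round(4))
cv2.imwrite("pics/t5.png",im[...,::-1])
w,dw=imaging.get_image("wrist"); P=cloud(dw,cam("wrist",st)); zz=P[...,2]
k=(P[...,0]>.36)&(P[...,0]<.45)&(P[...,1]>.15)&(P[...,1]<.24)&(zz>.03)&(zz<.09)
m=cv2.morphologyEx(k.astype(np.uint8),cv2.MORPH_OPEN,np.ones((3,3))); n,l,s,c=cv2.connectedComponentsWithStats(m)
for i in range(1,n):
    if s[i,4]>20: q=P[l==i]; print("w",s[i],np.percentile(q,[2,98],axis=0).round(3).tolist())
```

```text
[-1.05295025  0.10083587  0.60415443  2.18477983 -0.07708884  0.8771069
  1.12085825] [0.36776166 0.1447333  0.18329586]
[227 223   7  16 103] ((485.1329345703125, 247.21426391601562), (14.579802513122559, 39.953369140625), 78.98930358886719) [0.4843 0.2464 0.0582]
w [ 348  206   69   32 1027] [[0.388, 0.176, 0.032], [0.422, 0.239, 0.075]]
```

Request:
apply_moves --pt "0 0.05 0.22 0 0.33" --pt "0 0.05 0.22 0 0.33" --pt "0 0 0 0 0.33" --pt "0 0 0 0 0.32" --pt "0 0 0 -0.6 0" --pt "0 0 0 -0.8 0" --pt "0 0 0 -0.6 0" --pt "0 0 0 -0.3 0" --pt "0 0 0 -0.08 0" --pt "0 0 0 0 0"

```text
clock: 18.2
position: [0.3773, 0.1735, 0.0407]
ee_rot: [-0.941, 2.997, -0.0]
force: [0.2, -0.5, 0.1]
width: 0.003
gripper_force: 0.0
```

Request:
apply_moves --pt "0 0.16 0.11 0 0" --pt "0 0.16 0.11 0 0" --pt "0 0.08 0.06 0 0" --pt "0 0.08 0.06 0 0" --pt "0 0.12 0.09 0 0" --pt "0 0.16 0.11 0 0" --pt "0 0.16 0.11 0 0" --pt "0 0.16 0.11 0 0" --pt "0 0.16 0.11 0 0"

```text
clock: 19.32
position: [0.4516, 0.2261, 0.0407]
ee_rot: [0.941, -2.997, -0.0]
force: [-1.7, -0.3, 0.8]
width: 0.006
gripper_force: 0.7
```

Request:
apply_moves --pt "0 0.1 0.07 0 0" --pt "0 0.08 0.06 0 0" --pt "0 0.06 0.04 0 0" --pt "0 0.04 0.03 0 0" --pt "0 0 0 0 0"

```text
clock: 19.95
position: [0.4576, 0.2303, 0.0389]
ee_rot: [0.93, -2.978, 0.005]
force: [-29.8, -21.4, 28.7]
width: 0.005
gripper_force: 18.8
```

Request:
apply_moves --pt "0 -0.16 -0.11 0 0" --pt "0 -0.2 -0.14 0 0" --pt "0 -0.3 -0.2 0 0" --pt "0 -0.3 -0.2 0.2 0" --pt "0 -0.2 -0.15 0.8 0" --pt "0 -0.2 -0.15 0.9 0" --pt "0 0 -0.5 0.5 0" --pt "0 0 -0.8 0 0" --pt "0 0 -0.8 0 0" --pt "0 0 -0.2 0 0"

```text
clock: 21.2
position: [0.3862, 0.0401, 0.1851]
ee_rot: [-0.934, 2.998, 0.001]
force: [-0.6, -0.1, -0.4]
width: 0.004
gripper_force: 0.0
```

Run:
```python
from h import *
im,d=imaging.get_image("top"); cv2.imwrite("pics/t6.png",cv2.resize(im[130:260,150:460,::-1],None,fx=2.5,fy=2.5,interpolation=cv2.INTER_CUBIC))
print(observe()["position"],observe()["joints"])
```

```text
[0.38627579 0.0400633  0.18504004] [-0.83694292  0.08078148  0.65329417  2.20065478 -0.06469347  0.87649494
  2.03158495]
```

View pics/t6.png

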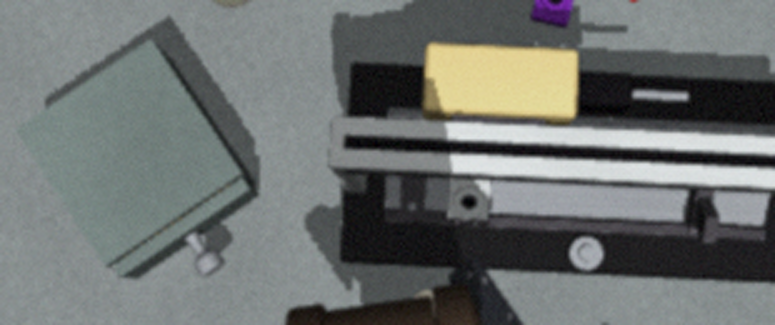

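The drawer is fully shut, with its panel flush at (180,225) in the crop. The work is at (470,200), the jaw fin at (708,215) and the disc is still at (586,253). Next I straddle the jaw's fin.

Request:
apply_moves --pt "50 0.1 -0.6 0 -0.33" --pt "50 0.2 -0.8 0 -0.33" --pt "50 0.2 -0.8 0 -0.33" --pt "50 0.3 -0.8 0 -0.32" --pt "50 0.4 -0.8 0 0" --pt "50 0.3 -0.6 0 0" --pt "50 0.2 -0.34 0 0" --pt "50 0 0 0 0" --pt "50 0 0 0 0"

```text
clock: 22.38
position: [0.4883, -0.2405, 0.1843]
ee_rot: [-0.072, -3.14, -0.001]
force: [-0.3, 0.1, -0.2]
width: 0.504
gripper_force: 0.0
```

Request:
apply_moves --pt "50 0.02 -0.07 -0.4 0" --pt "50 0 0 -0.6 0" --pt "50 0 0 -0.4 0" --pt "50 0 0 -0.24 0" --pt "50 0 0 0 0" --pt "12 0 0 0 0" --pt "12 0 0 0 0" --pt "12 0 0 0 0" --pt "12 0 0 0 0" --newtons 15

```text
clock: 23.5
position: [0.4897, -0.2458, 0.0866]
ee_rot: [0.073, 3.14, 0.001]
force: [-0.1, 2.0, 4.2]
width: 0.149
gripper_force: 15.0
```

Request:
apply_moves --pt "12 0.005 0.1 0 0" --pt "12 0.01 0.2 0 0" --pt "12 0.014 0.3 0 0" --pt "12 0.014 0.3 0 0" --pt "12 0.014 0.3 0 0" --pt "12 0.014 0.3 0 0" --pt "12 0.014 0.3 0 0" --pt "12 0.014 0.3 0 0" --pt "12 0.014 0.3 0 0" --pt "12 0.01 0.2 0 0" --pt "12 0 0 0 0"

```text
clock: 24.88
position: [0.4971, -0.0885, 0.0866]
ee_rot: [0.071, 3.141, 0.002]
force: [-0.8, 2.8, 7.1]
width: 0.15
gripper_force: 15.0
```

Request:
apply_moves --pt "12 0.004 0.1 0 0" --pt "12 0.004 0.1 0 0" --pt "12 0.004 0.1 0 0" --pt "12 0.004 0.1 0 0" --pt "12 0.004 0.1 0 0" --pt "12 0.004 0.08 0 0" --pt "12 0.004 0.08 0 0" --pt "12 0.004 0.08 0 0" --pt "12 0.004 0.06 0 0" --pt "12 0.002 0.06 0 0" --pt "12 0.002 0.04 0 0" --pt "12 0 0 0 0"

```text
clock: 26.38
position: [0.4995, -0.0365, 0.0866]
ee_rot: [0.074, 3.14, -0.001]
force: [0.0, -4.0, 5.9]
width: 0.152
gripper_force: 15.0
```

Request:
apply_moves --pt "12 0.002 0.04 0 0" --pt "12 0.002 0.04 0 0" --pt "12 0.001 0.03 0 0" --pt "12 0 0 0 0"

```text
clock: 26.88
position: [0.4998, -0.03, 0.0866]
ee_rot: [0.075, 3.14, -0.001]
force: [-0.1, -4.4, 5.3]
width: 0.15
gripper_force: 15.0
```

Request:
apply_moves --pt "12 0.001 0.02 0 0" --pt "12 0 0 0 0"

```text
clock: 27.12
position: [0.4999, -0.0289, 0.0866]
ee_rot: [0.075, 3.14, -0.001]
force: [-0.7, -5.4, 5.5]
width: 0.15
gripper_force: 15.0
```

Request:
apply_moves --pt "12 0.001 0.02 0 0" --pt "12 0 0 0 0"

```text
clock: 27.38
position: [0.4999, -0.0277, 0.0866]
ee_rot: [0.075, 3.14, -0.001]
force: [-0.1, -5.6, 5.8]
width: 0.149
gripper_force: 15.0
```

Request:
apply_moves --pt "12 0.001 0.02 0 0" --pt "12 0 0 0 0"

```text
clock: 27.62
position: [0.5, -0.0265, 0.0866]
ee_rot: [0.075, 3.14, -0.001]
force: [-0.0, -4.3, 5.0]
width: 0.149
gripper_force: 15.0
```

Request:
apply_moves --pt "12 0.001 0.02 0 0" --pt "12 0 0 0 0"

```text
clock: 27.88
position: [0.5, -0.0254, 0.0866]
ee_rot: [0.075, 3.14, -0.001]
force: [0.4, -5.5, 5.7]
width: 0.151
gripper_force: 15.0
```

Request:
apply_moves --pt "12 0.001 0.02 0 0" --pt "12 0 0 0 0"

```text
clock: 28.12
position: [0.5001, -0.0249, 0.0866]
ee_rot: [0.076, 3.14, -0.002]
force: [0.8, -7.7, 4.5]
width: 0.149
gripper_force: 15.0
```

Request:
apply_moves --pt "12 0 0.015 0 0" --pt "12 0 0 0 0"

```text
clock: 28.38
position: [0.5, -0.0249, 0.0866]
ee_rot: [0.077, 3.14, -0.004]
force: [-0.1, -11.1, 4.7]
width: 0.152
gripper_force: 15.0
```

Request:
apply_moves --pt "12 0 0.015 0 0" --pt "12 0 0 0 0"

```text
clock: 28.62
position: [0.5001, -0.0248, 0.0866]
ee_rot: [0.078, 3.139, -0.006]
force: [0.6, -14.1, 3.6]
width: 0.149
gripper_force: 15.0
```

Request:
apply_moves --pt "30 0 0 0 0" --pt "50 0 0 0 0" --pt "50 0 0 0 0" --pt "50 0 0 0.4 0" --pt "50 0 0 0.7 0" --pt "50 -0.3 0 0.7 0" --pt "50 -0.2 0 0.8 0" --pt "50 0 0 0.6 0" --pt "50 0 0 0 0" --pt "50 0 0 0 0"

```text
clock: 29.88
position: [0.4694, -0.0212, 0.2777]
ee_rot: [-0.072, -3.14, -0.001]
force: [-0.4, 0.2, -0.8]
width: 0.498
gripper_force: 0.0
```

Run:
```python
from h import *
st=observe(); im,d=imaging.get_image("wrist"); P=cloud(d,cam("wrist",st)); L=bed(P)
v,u=np.mgrid[:400,:640]; h=L[...,2]; vis=(v<232)&(L[...,0]>-50)&(L[...,0]<30)
for n,lo,hi,y0,y1 in(("worktop",14,18,95,160),("boss",22.5,25.5,95,160),("anvil",26.5,29.5,140,180),("jaw/fin",64,70,60,125),("jawtop",25.5,28.5,80,115)):
    m=cv2.erode((vis&(h>lo)&(h<hi)&(L[...,1]>y0)&(L[...,1]<y1)).astype(np.uint8),np.ones((2,2)))>0
    q=L[m]; print(n,m.sum(),q.size and np.percentile(q,[2,98],axis=0).round(1).tolist(), q.size and cv2.minAreaRect(q[:,:2].astype(np.float32)))
top,_=imaging.get_image("top")
a=cv2.resize(im[110:240,180:500,::-1],(780,317),interpolation=cv2.INTER_CUBIC); b=cv2.resize(top[140:250,180:480,::-1],(780,280),interpolation=cv2.INTER_CUBIC)
cv2.imwrite("pics/w7.png",np.vstack([a,b]))
```

```text
worktop 205 [[-48.2, 112.3, 14.2], [-21.7, 150.0, 16.8]] ((-34.832035064697266, 131.1845245361328), (37.870670318603516, 26.950441360473633), 89.75933837890625)
boss 155 [[-37.2, 117.3, 22.6], [-19.7, 141.2, 24.7]] ((-29.194480895996094, 130.55093383789062), (26.478673934936523, 19.181320190429688), 89.58960723876953)
anvil 128 [[-46.1, 151.7, 26.6], [-23.1, 173.2, 28.5]] ((-34.5345344543457, 162.56756591796875), (22.076610565185547, 23.362211227416992), 89.9814682006836)
jaw/fin 189 [[-33.7, 95.8, 64.3], [-10.5, 107.5, 67.5]] ((-22.455158233642578, 101.6579818725586), (11.813530921936035, 24.158191680908203), 89.78956604003906)
jawtop 0 0 0
```

View pics/w7.png

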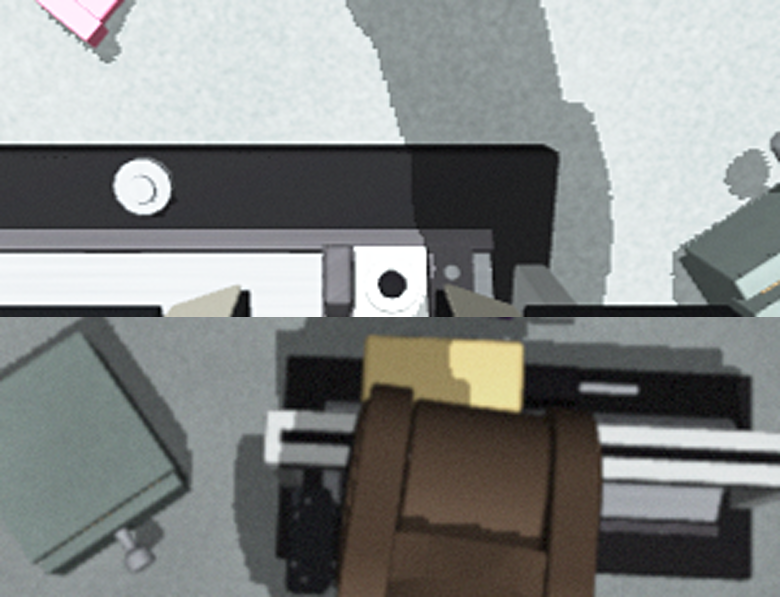

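The crop shows the jaw (338,275), the work with its boss (390,280) and the anvil (450,285) in contact, the disc untouched at (143,187), and the chest with its front panel in. A sliver of orange at the panel seam needs a numeric check.

Run:
```python
from h import *
e=np.array([np.cos(np.radians(35)),np.sin(np.radians(35))]); l=np.array([-e[1],e[0]])
for n in("top","scene","wrist"):
    st=observe(); im,d=imaging.get_image(n); Q=cloud(d,cam(n,st)); q=(Q[...,:2]-[.577,.311])*1000
    s=q@e; t=q@l; z=Q[...,2]
    b=(abs(t)<70)&(s>-120)&(s<110)&(z>.05)&(z<.1)
    I=im.astype(int); o=b&(I[...,0]-I[...,2]>35)
    print(n,"all s",np.percentile(s[b&(abs(t)>25)],[1,99]).round(1),"orange",o.sum(), (np.median(s[o]),np.median(t[o]),np.median(z[o])) if o.any() else "")
    for a in range(-110,-60,4):
        k=b&(abs(t)>25)&(s>=a)&(s<a+4)
        if k.sum()>5: print(a,k.sum(),np.median(z[k]).round(4),np.median(im[k],axis=0))
```

```text
top all s [-90.7  87.3] orange 0 
-94 80 0.0643 [63.  69.5 68. ]
-90 66 0.0786 [120. 133. 131.]
-86 58 0.0788 [124. 138. 135.]
-82 60 0.0788 [120.  133.  130.5]
-78 91 0.0827 [ 98. 107. 104.]
-74 69 0.0912 [121. 134. 132.]
-70 59 0.092 [123. 138. 135.]
-66 61 0.0911 [123. 137. 133.]
-62 60 0.0915 [122.5 137.  134. ]
scene all s [-86.4  91.3] orange 0 
-90 18 0.0746 [125.  137.  136.5]
-86 27 0.0757 [122. 135. 134.]
-82 30 0.0765 [121. 134. 133.]
-74 27 0.0889 [120. 134. 133.]
-70 31 0.0879 [120. 133. 132.]
-66 31 0.0878 [120. 134. 133.]
-62 34 0.088 [120.  134.5 133. ]
wrist all s [-92.9  60.6] orange 38 (np.float64(-77.15490114441843), np.float64(0.4744213372739705), np.float64(0.07411210603528806))
-94 908 0.0649 [104. 115. 113.]
-90 197 0.0754 [204. 222. 219.]
-86 200 0.0755 [201. 220. 216.]
-82 208 0.0755 [199.5 218.  215. ]
-78 589 0.0841 [105. 116. 114.]
-74 219 0.0878 [202. 220. 217.]
-70 210 0.0879 [203. 221. 217.]
-66 199 0.0879 [203. 221. 218.]
-62 202 0.0879 [201. 220. 216.]
```

```bash
python3 -c "
from cell import arm; print(arm.sign_off())"
```

```text
the job is handed in; nothing more can be done
None
```

The job is handed in at about 30 s on the robot's clock: the specimen was released standing on the drawer floor, the drawer was pushed against its stop, and the work lies flat, pinched between jaw and anvil at about 14 N. The vee block and disc were never touched; the only doubt is a hairline of about 1 mm at the drawer seam, which I took as normal clearance.

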